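Slide the blue-banded board out over the end of the riser

TASK

On the wooden riser lie two small white chopping boards. Push the one with the blue end band along its lane until the whole blue band hangs out past the riser's open end, so the next cook can get hold of its edge; leave it lying flat, straight along the riser, with more than half its length still on the wood. Only push it gently with the fingers: do not grip, lift or tip it, and leave the red-banded board with its ramekin and everything else where they are.

Things in the scene. Friction and masses are not known exactly. Their poses are not given: they have to be found in the camera images.
- riser: Fixed beech riser (low shelf) on the steel worktop, 240 mm (its x) by 380 mm (its y), flat top 80 mm above the worktop; turned up to 12 degrees. Origin: centre of its underside; z up. A dark strip 10 mm wide, 10 mm high along x = 0 parts two lanes, open at their outer sides. A like strip closes the +y end (y 180 to 190 mm).
- open_end (a point): Middle of the riser's open end, at its top's edge: x = 0, y = -190, z = 80 mm in the riser's frame, same axes. No strip across here; beyond it and below it about 100 mm is free of things.
- blue_board: White plastic board with a blue band, 100 mm (x) by 180 mm (y) by 8 mm thick, about 0.15 kg, slides with moderate friction. Origin: centre of its underside. The band is its last 50 mm at -y (y -90 to -40 mm), facing the riser's open end. Starts nearly straight in either lane, centred 62 mm from the middle strip's centre line, band end 15 to 100 mm short of the open end.
- back_edge (a point): Middle of the blue-banded board's plain white end face, opposite the band: x = 0, y = 90, z = 4 mm in the board's frame. Behind it about 85 mm or more of the lane is bare wood.
- band_a (a point): Corner point of the blue band's inner border on the blue-banded board's top face: x = -50, y = -40, z = 8 mm in the board's frame. All the band is out when this point and band_b are past the riser's open end.
- band_b (a point): The other corner point of the blue band's inner border, at x = 50, y = -40, z = 8 mm in the board's frame.
- red_board: The same kind of board with a red band, in the other lane; leave it alone. Origin: centre of its underside.
- ramekin: Small white open dish, 56 mm across, 40 mm high, standing on the red-banded board. Origin: centre of its underside.
- mug: Yellow mug, 80 mm across, 90 mm high, on the worktop left of the riser. Origin: centre of its underside.
- bowl: Terracotta-coloured bowl, 140 mm across, 55 mm high, on the worktop left of the riser. Origin: centre of its underside.
- tumbler: Green plastic tumbler, 72 mm across, 120 mm high, on the worktop right of the riser. Origin: centre of its underside.
- jar: White storage jar with lid, 84 mm across, 110 mm high, on the worktop right of the riser. Origin: centre of its underside.
- spatula: Kitchen spatula lying on the worktop beyond the riser, roughly along the table's y. Origin: on its underside.
Not all that is in view belongs to the job. Leave any green or purple look-alike of the blue_board alone.

How it is judged:
By the outcome, as a careful person would: the job done as asked, in the order asked, and still so for the second after the job is handed in, with the robot touching nothing.
It also fails if it takes over 42 s, if anything falls off the work surface, if the arm or the gripper's body presses on something with over 40 N, if the wrist force passes 120 N, or if a joint passes its speed limit or range.

ROBOT

A 6-joint arm with a two-finger parallel gripper is mounted at the origin on the work surface. World frame = base frame: x ahead of the robot, y to its left, z up, the work surface at z = 0. Lengths are in m, angles in rad, forces in N, time in s.
With the tool pointing down it reaches from about 0.35 to 0.975 m from the base axis. Payload 4.9 kg.
Tool frame: the origin (TCP) lies where the fingers leave the gripper's body, on its centre line; the fingertips stand 73 mm ahead of it and the grasp point (between the pads) lies 54 mm ahead of it; z points along the fingers, y is the direction in which the jaws open and shut (so a half turn about z gives the same grasp; the last joint's range is limited). The gripper opens to 85 mm and grips with 20 to 120 N. Pads are 22 mm wide; open, the fingers measure 114 mm over their backs; the gripper's body (76 mm by 85 mm) begins 54 mm behind the grasp point. The pads swing forward as they close: fully open they stand 13 mm farther back than shut.
Start: joints at [1.191, 0.053, 1.613, -0, 1.476, -0.119], TCP at [0.161, 0.604, 0.304] pointing down, gripper open.
Joint ranges: [-3.01, 3.01], [-1.01, 2.22], [0.06, 2.58], [-1.02, 4.17], [0.09, 2.62], [-3.14, 3.14]. Speed limits (rad/s): [2.57, 2.57, 3.14, 3.14, 3.14, 3.14].

INTERFACE

Orientations are given as a rotation vector (axis times angle).
In Python, from station import monitor, vision, workorder gives the robot as it stands.
- The arm moves only by the tool arm_command, never from a script. Its argument "rows" is text: rows parted by semicolons, each of 6 numbers parted by spaces: the shift along the world's x, y, z in mm, then the turn, a rotation vector about the world's x, y, z in degrees. In form: tx ty tz wx wy wz; .... A call has 1 to 12 rows; each row is the pose to reach, as a shift and turn from the pose measured when the call began; what a row does not reach only later rows make up. A row lasts 1/8 s, in which the tool goes at most 62.5 mm and 10.7 degrees, less where a joint would pass 70% of its speed; a pose out of reach is approached as far as the arm can. A call with a gripper value outside its range is refused whole. "jaw" is the opening, from 0 (shut) to 1 (fully open), set as the call begins (left out, the last holds). The fingers move at their own pace and stop on an object; "squeeze" is the grip in N (left out, the last holds). Time passes only in rows, so rows that repeat a pose let the fingers close. It gives the time, the measured TCP pose, the force and the opening at its end, in the units of the state.
- monitor.get_obs(): the state, without advancing time (a new reading comes with each control period).
- vision.get_image(name): name is "scene" or "side" or "wrist"; returns a dict with "frame" (384x512x3 uint8, red, green, blue), "vfov" (degrees; the focal length in pixels is half the picture's height over the tangent of half this angle, whatever the lens; pixels are square), "cx", "cy" (the principal point, pixels), "distortion" ([k1, k2, p1, p2, k3] as OpenCV has them; the pictures are not rectified), "R" (3x3) and "t" (3): a world point X has camera coordinates R X + t; the wrist camera has in their place "T_tool_cam" (4x4, takes a point from camera to tool coordinates, whose origin is the TCP and whose axes are the flange's). Camera axes: x right, y down, z forward; pixel columns grow to the right and rows downward; lengths in m; the calibration is good to about 2 mm. A picture is of the moment at which its call begins: read the wrist's pose just before it. There is no depth.
- workorder.finish_job(): hands the job in, once; it reports no verdict.
The state is a dict: "t": time; "q": joint angles; "dq": joint speeds; "effort": joint torques, N m; "tool_pos": TCP position; "tool_rot": TCP orientation; "contact_force": force on the tool from outside, world axes, zero at the start; "wrist_torque": the same for the moment, N m; "opening": finger opening in m.
Only numpy, scipy, OpenCV 4.12 (cv2) and the standard library are available. Lean on these libraries where they do the work, as an engineer would, in place of code of your own. Each camera call takes 0.05 s, during which the arm holds its last target. There are 200 camera calls.

## Working session

There is one attempt and no reset: what is moved stays moved. The work goes in short steps, Python scripts to look and compute and a tool call to move; the robot and the scene stay as the last step left them, time stands still between calls to the robot, and variables do not carry over. Pictures are saved under pics/ and viewed, about 8 in all and at most 12, crops included, and the job is handed in when it is done.

Besides the shell and the picture viewer there is one more tool, called after "Request:" as a command line: name --argument value ..., lists and objects as JSON in quotes. arm_command: Moves the arm, as the interface text tells. Its arguments: {"type":"object","properties":{"rows":{"type":"string"},"jaw":{"type":"number"},"squeeze":{"type":"number"}},"required":["rows"]}

```bash
mkdir -p pics; cat > h.py <<'E'
import numpy as np, cv2
from scipy.spatial.transform import Rotation as Ro
from station import monitor, vision, workorder
def get(name):
    o=monitor.get_obs(); d=vision.get_image(name)
    f=d["frame"].shape[0]/2/np.tan(np.radians(d["vfov"])/2)
    K=np.array([[f,0,d["cx"]],[0,f,d["cy"]],[0,0,1]])
    if "R" in d and d["R"] is not None: R,t=np.array(d["R"]),np.array(d["t"])
    else:
        T=np.eye(4);T[:3,:3]=Ro.from_rotvec(o["tool_rot"]).as_matrix();T[:3,3]=o["tool_pos"]
        W=np.linalg.inv(T@np.array(d["T_tool_cam"]));R,t=W[:3,:3],W[:3,3]
    return d["frame"],K,np.array(d["distortion"],float),R,t
def cast(px,z,c):
    _,K,D,R,t=c
    p=cv2.undistortPoints(np.float64(px).reshape(-1,1,2),K,D).reshape(-1,2)
    r=np.c_[p,np.ones(len(p))]@R; o=-R.T@t
    return o+r*((z-o[2])/r[:,2])[:,None]
def proj(X,c):
    _,K,D,R,t=c
    return cv2.projectPoints(np.float64(X).reshape(-1,1,3),cv2.Rodrigues(R)[0],t,K,D)[0].reshape(-1,2)
def save(n,f): cv2.imwrite("pics/"+n,cv2.cvtColor(f,cv2.COLOR_RGB2BGR))
E
python3 - <<'E'
from h import *
print(monitor.get_obs())
a=get("scene");b=get("side")
save("a.png",np.vstack([a[0][:300],b[0][:300]]) if 0 else a[0]);save("b.png",b[0])
for c in(a,b): print(-c[3].T@c[4])
E
```

```text
{'t': 0.0, 'q': array([ 1.19101543e+00,  5.33593624e-02,  1.61429253e+00,  2.43292312e-05,
        1.47599829e+00, -1.19035336e-01]), 'dq': array([-3.60723116e-05, -1.78406463e-03, -6.26167661e-04, -9.34882456e-04,
        1.78681504e-03, -2.13122273e-04]), 'effort': array([-2.67713011e-03, -3.93682516e+01, -3.70166159e+01, -2.18009386e-04,
        7.25971826e-03, -2.27988789e-05]), 'tool_pos': array([0.16096506, 0.60342702, 0.30266219]), 'tool_rot': array([-0.40835323, -3.11440269,  0.00312204]), 'contact_force': array([ 0.23773584, -0.49013401, -0.27067685]), 'wrist_torque': array([-0.04083773,  0.01484608, -0.01561342]), 'opening': 0.08531246692189924}
[0.81208299 0.51887009 0.9907041 ]
[ 0.17736387 -0.88976588  0.81558246]
```

View pics/a.png

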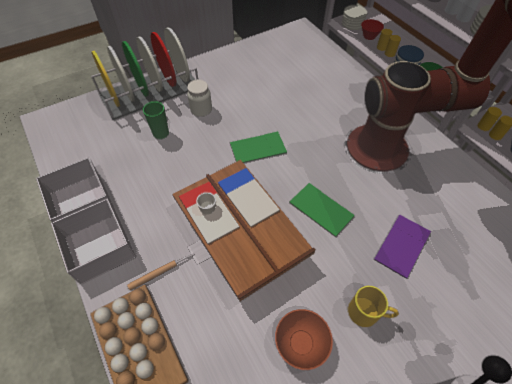

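View pics/b.png

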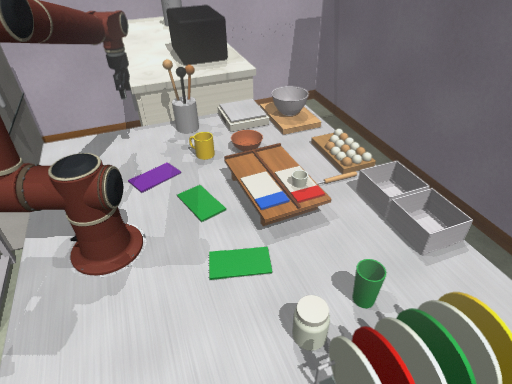

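The blue board is in the lane nearer the robot (scene: band at (238,181), white end around (265,220)). The open end runs about (174,193)–(234,163), and the closed end about (242,292)–(313,250). The lane behind the board is bare.

```bash
cat > m.py <<'E'
from h import *
def blue(c):
    h=cv2.cvtColor(c[0],cv2.COLOR_RGB2HSV)
    return cv2.inRange(h,(105,120,60),(125,255,255))
def big(m):
    k=max(cv2.findContours(m,0,cv2.CHAIN_APPROX_NONE)[0],key=cv2.contourArea)
    return k.reshape(-1,2)
def rect(m,z,c):
    P=cast(big(m),z,c)[:,:2]
    r=cv2.minAreaRect((P*1000).astype(np.float32)); return r,cv2.boxPoints(r)
E
python3 - <<'E'
from m import *
np.set_printoptions(precision=1,suppress=True)
for n in("scene","side"):
    c=get(n); m=blue(c); r,b=rect(m,.088,c); print(n,"blue",r,"\n",b)
    h=cv2.cvtColor(c[0],cv2.COLOR_RGB2HSV)
    ctr=r[0]; mm=cv2.inRange(h,(0,0,120),(179,60,255)) 
    # limit to within 200mm of the band centre, and on riser
    w=cv2.inRange(h,(0,70,40),(22,255,230))
    p=cast([[0,0]],.08,c)
    x=proj([[ctr[0]/1e3,ctr[1]/1e3,.088]],c)[0]; print("px",x)
    x0,y0=int(x[0])-75,int(x[1])-50
    if n=="side": x0,y0=210,130
    H,W=(160,160) if n=="scene" else (100,130)
    save(n+"_crop.png",cv2.resize(c[0][y0:y0+H,x0:x0+W],None,fx=600/H if H==160 else 6,fy=600/H if H==160 else 6,interpolation=2)); print(x0,y0)
E
```

```text
scene blue ((526.6756591796875, -68.09150695800781), (98.93309783935547, 47.186187744140625), 2.9483156204223633) 
 [[476.1 -47.1]
 [478.5 -94.2]
 [577.3 -89.1]
 [574.9 -42. ]]
px [235.8 180.1]
160 130
side blue ((525.3584594726562, -75.55167388916016), (100.42022705078125, 55.763084411621094), 2.69252347946167) 
 [[ 473.9  -50.1]
 [ 476.5 -105.8]
 [ 576.8 -101. ]
 [ 574.2  -45.3]]
px [271.9 199.7]
210 130
```

View pics/scene_crop.png

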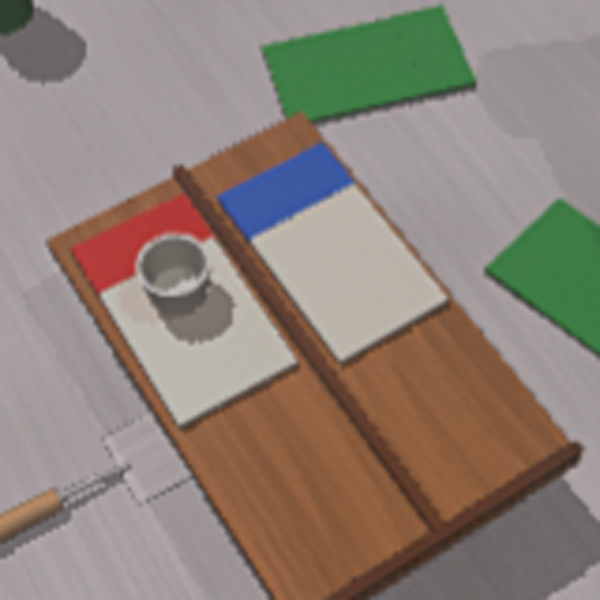

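```bash
python3 - <<'E'
from m import *
np.set_printoptions(precision=1,suppress=True)
c=get("scene")
F=lambda P:np.array(P)/3.75+[160-.4,130-.4]
A=cast(F([[48,243],[303,115]]),.08,c)*1e3; print("open",A)
B=cast(F([[342,358],[446,299],[220,200],[323,145],[252,239],[353,186]]),.088,c)*1e3; print("board",B)
S=cast(F([[178,165],[434,525]]),.09,c)*1e3;print("strip",S)
C=cast(F([[580,447],[572,440]]),.09,c)*1e3;print("end",C)
ang=lambda d:np.degrees(np.arctan2(d[1],d[0]))
print(ang(A[1]-A[0]) ,ang(S[1]-S[0])-90, ang(B[1]-B[0]),ang(B[0]-B[2])-90,ang(B[1]-B[3])-90)
s=get("side");pts=np.vstack([A,B,S,C])/1e3
im=cv2.resize(s[0],None,fx=6,fy=6,interpolation=2)
for p in proj(pts,s): cv2.circle(im,tuple(int(v*6+3) for v in p),4,(255,0,255),1)
save("s1.png",im[140*6:140*6+540,215*6:215*6+720])
E
```

```text
open [[ 710.7 -123.5   80. ]
 [ 474.  -133.4   80. ]]
board [[565.8  87.8  88. ]
 [471.7  84.2  88. ]
 [577.  -85.9  88. ]
 [478.4 -91.8  88. ]
 [572.8 -39.8  88. ]
 [478.4 -43.5  88. ]]
strip [[ 590.6 -132.8   90. ]
 [ 578.1  233.5   90. ]]
end [[457.3 237.2  90. ]
 [459.  229.9  90. ]]
-177.59384368673702 1.9593979174864984 -177.8331454737574 3.6615985768632697 2.1741894387056817
```

View pics/s1.png

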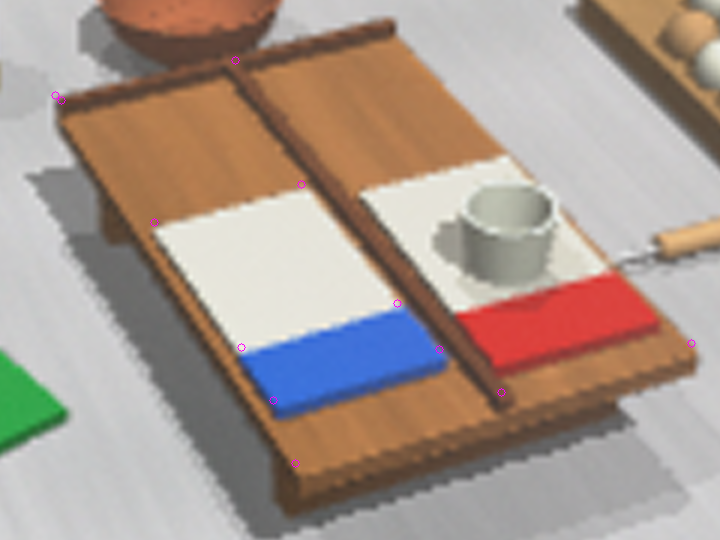

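Side view agrees up to a few millimetres of common offset. Push needed: about 42 + 50 + margin ≈ 105 mm along (0.04, -1). Next, the tool turn.

```bash
python3 - <<'E'
from m import *
o=monitor.get_obs();R=Ro.from_rotvec(o["tool_rot"]).as_matrix();print(R.round(3))
a=np.degrees(np.arctan2(R[1,1],R[0,1]));print("tool y angle",a,"turn to 2.2:",(2.2-a+90)%180-90, "to move",np.array([520,130,300])-o["tool_pos"]*1e3, o["q"][5])
E
```

```text
[[-0.966  0.258 -0.   ]
 [ 0.258  0.966 -0.001]
 [ 0.    -0.001 -1.   ]]
tool y angle 75.05707247191832 turn to 2.2: -72.85707247191831 to move [ 358.89423454 -473.71545022   -3.48402825] -0.118996718403547
```

Request:
arm_command --rows "36 -47 0 0 0 -7.3; 72 -95 0 0 0 -14.6; 108 -142 0 0 0 -21.9; 144 -190 0 0 0 -29.2; 179 -237 0 0 0 -36.5; 215 -284 0 0 0 -43.8; 251 -332 0 0 0 -51; 287 -379 0 0 0 -58.3; 323 -426 0 0 0 -65.6; 359 -474 0 0 0 -72.9; 359 -474 0 0 0 -72.9; 359 -474 0 0 0 -72.9" --jaw 0.5

```text
t: 1.8
tool_pos: [0.5199, 0.1298, 0.3033]
tool_rot: [-2.178, -2.262, 0.001]
contact_force: [-0.4, 0.1, -0.3]
opening: 0.0429
```

```bash
python3 - <<'E'
from m import *
np.set_printoptions(precision=3,suppress=True)
o=monitor.get_obs();print(o["t"],o["tool_pos"],o["tool_rot"],o["opening"],o["contact_force"],o["q"])
c=get("wrist"); save("w1.png",c[0])
print(rect(blue(c),.088,c))
E
```

```text
1.8 [0.52  0.13  0.303] [-2.178 -2.262  0.001] 0.04294203566201067 [-0.432  0.081 -0.338] [ 0.105 -0.161  1.819  0.001  1.484  0.068]
(((524.660400390625, -53.43773651123047), (99.85868835449219, 14.412591934204102), 2.277451992034912), array([[474.484, -48.221],
       [475.057, -62.622],
       [574.837, -58.654],
       [574.264, -44.253]], dtype=float32))
```

View pics/w1.png

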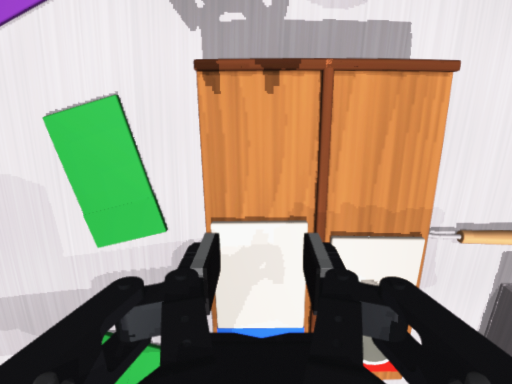

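The wrist view shows the back edge at (213,222)–(306,220), the closing strip's inner side along row ~71, and bare wood between them.

```bash
python3 - <<'E'
from m import *
np.set_printoptions(precision=1,suppress=True)
c=get("wrist")
print("back",cast([[213,223],[306,221.5]],.088,c)*1e3)
print("strip outer top",cast([[195,61],[459,61]],.09,c)*1e3)
print("mid strip",cast([[322,72],[333,72],[316,200],[328,200]],.09,c)*1e3)
E
```

```text
back [[471.4  82.9  88. ]
 [566.1  88.4  88. ]]
strip outer top [[456.4 236.1  90. ]
 [691.2 247.7  90. ]]
mid strip [[568.7 231.3  90. ]
 [578.4 231.8  90. ]
 [573.8 112.4  90. ]
 [585.7 112.9  90. ]]
```

Request:
arm_command --rows "0 5 -50 0 0 0; 0 5 -100 0 0 0; 0 5 -125 0 0 0; 0 5 -135 0 0 0; 0 5 -137 0 0 0; 0 5 -137 0 0 0; 0 5 -137 0 0 0"

```text
t: 2.78
tool_pos: [0.5203, 0.1359, 0.168]
tool_rot: [2.176, 2.265, 0.003]
contact_force: [0.6, 1.1, -0.7]
opening: 0.0427
```

Request:
arm_command --rows "0 0 -3 0 0 0; 0 0 -6 0 0 0; 0 0 -8 0 0 0; 0 0 -8 0 0 0; 0 0 -8 0 0 0"

```text
t: 3.4
tool_pos: [0.5203, 0.1359, 0.1599]
tool_rot: [2.176, 2.265, 0.002]
contact_force: [0.6, -0.2, -0.5]
opening: 0.0428
```

```bash
python3 - <<'E'
from m import *
o=monitor.get_obs();print(o["tool_pos"],o["contact_force"])
s=get("side");x=proj([[.52,.13,.09]],s)[0];print(x)
x0,y0=int(x[0])-50,int(x[1])-45
save("s2.png",cv2.resize(s[0][y0:y0+90,x0:x0+110],None,fx=6,fy=6,interpolation=2))
E
```

```text
[0.52027596 0.13586495 0.15991648] [ 0.62876145 -0.23702733 -0.52333897]
[248.68171048 166.45108468]
```

View pics/s2.png

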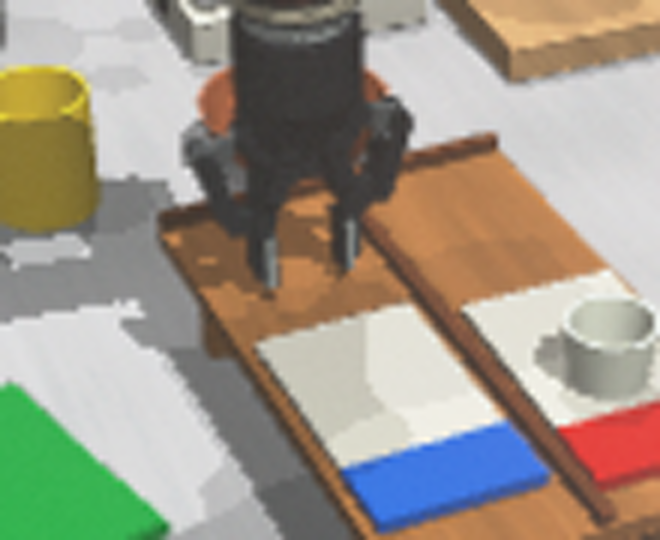

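The fingers stand behind the board, clear of both strips and just above the wood. I'll feel for the wood.

Request:
arm_command --rows "0 0 -1 0 0 0; 0 0 -2 0 0 0; 0 0 -3 0 0 0; 0 0 -3 0 0 0"

```text
t: 3.95
tool_pos: [0.5202, 0.1359, 0.1568]
tool_rot: [2.176, 2.265, 0.002]
contact_force: [-0.5, 0.6, -0.2]
opening: 0.0428
```

Request:
arm_command --rows "0 0 -1 0 0 0; 0 0 -2 0 0 0; 0 0 -2 0 0 0"

```text
t: 4.32
tool_pos: [0.5201, 0.1359, 0.1547]
tool_rot: [2.177, 2.265, 0.002]
contact_force: [1.5, 0.2, 0.5]
opening: 0.0427
```

Request:
arm_command --rows "0 0 -1 0 0 0; 0 0 -2 0 0 0; 0 0 -2 0 0 0"

```text
t: 4.7
tool_pos: [0.5201, 0.1359, 0.1525]
tool_rot: [2.177, 2.265, 0.002]
contact_force: [1.0, -0.2, 0.1]
opening: 0.0428
```

Request:
arm_command --rows "0 0 -1 0 0 0; 0 0 -1.5 0 0 0; 0 0 -1.5 0 0 0"

```text
t: 5.08
tool_pos: [0.52, 0.1358, 0.151]
tool_rot: [2.177, 2.265, 0.002]
contact_force: [0.6, -0.6, -0.2]
opening: 0.0428
```

Request:
arm_command --rows "0 0 -1 0 0 0; 0 0 -1 0 0 0"

```text
t: 5.32
tool_pos: [0.5202, 0.1359, 0.1508]
tool_rot: [2.177, 2.265, 0.001]
contact_force: [-2.6, -0.3, 4.5]
opening: 0.0427
```

Request:
arm_command --rows "0 0 -1 0 0 0; 0 0 -1 0 0 0"

```text
t: 5.58
tool_pos: [0.5203, 0.1359, 0.1507]
tool_rot: [-2.177, -2.265, -0.001]
contact_force: [-4.2, -1.3, 7.0]
opening: 0.0427
```

Wood touched at TCP z 0.151. Raise 3.5 mm, then approach the back edge.

Request:
arm_command --rows "0 0 3.5 0 0 0; 0 0 3.5 0 0 0; -1 -8 3.5 0 0 0; -1 -16 3.5 0 0 0; -1 -24 3.5 0 0 0; -1 -28 3.5 0 0 0; -1 -28 3.5 0 0 0"

```text
t: 6.45
tool_pos: [0.5193, 0.1075, 0.1543]
tool_rot: [-2.177, -2.265, -0.001]
contact_force: [-0.6, 1.0, -0.9]
opening: 0.0428
```

Request:
arm_command --rows "0 -2 0 0 0 0; 0 -4 0 0 0 0; 0 -6 0 0 0 0; 0 -8 0 0 0 0; 0 -10 0 0 0 0; 0 -12 0 0 0 0; 0 -14 0 0 0 0; 0 -14 0 0 0 0"

```text
t: 7.45
tool_pos: [0.5193, 0.0934, 0.1543]
tool_rot: [2.178, 2.264, 0.001]
contact_force: [-0.2, 0.4, 0.3]
opening: 0.0426
```

Request:
arm_command --rows "0 -5 0 0 0 0; 0 -10 0 0 0 0; 1 -15 0 0 0 0; 1 -20 0 0 0 0; 1 -25 0 0 0 0; 1 -30 0 0 0 0; 1 -35 0 0 0 0; 2 -40 0 0 0 0; 2 -45 0 0 0 0; 2 -50 0 0 0 0; 2 -52 0 0 0 0; 2 -52 0 0 0 0"

```text
t: 8.95
tool_pos: [0.5213, 0.0411, 0.1543]
tool_rot: [2.178, 2.264, 0.0]
contact_force: [-0.3, 0.4, 0.2]
opening: 0.0428
```

```bash
python3 - <<'E'
from m import *
np.set_printoptions(precision=1,suppress=True)
o=monitor.get_obs();print(o["tool_pos"]*1e3,o["contact_force"])
c=get("scene");r,b=rect(blue(c),.088,c);print(r,b)
save("a2.png",cv2.resize(c[0][130:290,160:320],None,fx=3.75,fy=3.75,interpolation=2))
E
```

```text
[521.3  41.1 154.3] [-0.3  0.4  0.2]
((526.6310424804688, -123.02186584472656), (99.6014633178711, 46.24051284790039), 2.8840131759643555) [[ 475.7 -102.4]
 [ 478.1 -148.6]
 [ 577.5 -143.6]
 [ 575.2  -97.4]]
```

View pics/a2.png

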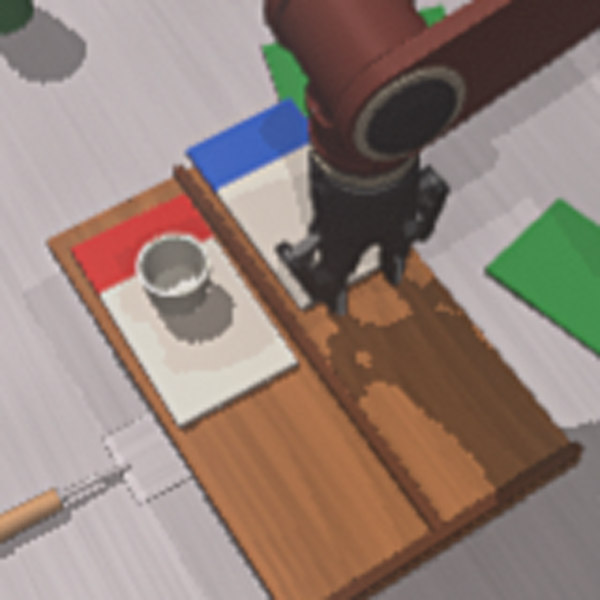

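The board slid 55 mm with its yaw unchanged and its band now just overhanging; the red board and ramekin stand as before. 51 mm to go.

Request:
arm_command --rows "0 -5 0 0 0 0; 0 -10 0 0 0 0; 1 -15 0 0 0 0; 1 -20 0 0 0 0; 1 -25 0 0 0 0; 1 -30 0 0 0 0; 1 -35 0 0 0 0; 2 -40 0 0 0 0; 2 -45 0 0 0 0; 2 -49 0 0 0 0; 2 -51 0 0 0 0; 2 -51 0 0 0 0"

```text
t: 10.5
tool_pos: [0.5233, -0.0101, 0.1543]
tool_rot: [2.177, 2.264, -0.0]
contact_force: [0.3, 0.3, 0.3]
opening: 0.0427
```

Request:
arm_command --rows "0 8 0 0 0 0; 0 20 0 0 0 0; 0 30 0 0 0 0; 0 30 0 0 0 0; 0 35 50 0 0 0; 0 50 100 0 0 0; 0 100 130 0 0 0; 0 160 150 0 0 0; 0 220 150 0 0 0; 0 280 150 0 0 0; 0 280 150 0 0 0; 0 280 150 0 0 0"

```text
t: 12.0
tool_pos: [0.5232, 0.2698, 0.304]
tool_rot: [2.177, 2.264, -0.002]
contact_force: [-0.1, -0.8, 1.2]
opening: 0.0424
```

```bash
python3 - <<'E'
from m import *
np.set_printoptions(precision=1,suppress=True)
o=monitor.get_obs();print(o["t"],o["tool_pos"]*1e3,o["contact_force"])
c=get("scene");r,b=rect(blue(c),.088,c);print(r,b)
s=get("side");print(rect(blue(s),.088,s))
save("e1.png",np.hstack([cv2.resize(c[0][120:300,155:325],(400,424),interpolation=2),cv2.resize(s[0][135:241,215:315],(400,424),interpolation=2)]))
E
```

```text
12.0 [523.2 269.8 304. ] [-0.1 -0.8  1.2]
((528.8890991210938, -174.098876953125), (99.22925567626953, 46.57366180419922), 2.1952402591705322) [[ 478.4 -152.7]
 [ 480.2 -199.3]
 [ 579.4 -195.5]
 [ 577.6 -148.9]]
(((528.4961547851562, -181.20944213867188), (102.12345886230469, 55.461708068847656), 2.2114007472991943), array([[ 476.4, -155.5],
       [ 478.5, -210.9],
       [ 580.6, -206.9],
       [ 578.4, -151.5]], dtype=float32))
```

View pics/e1.png

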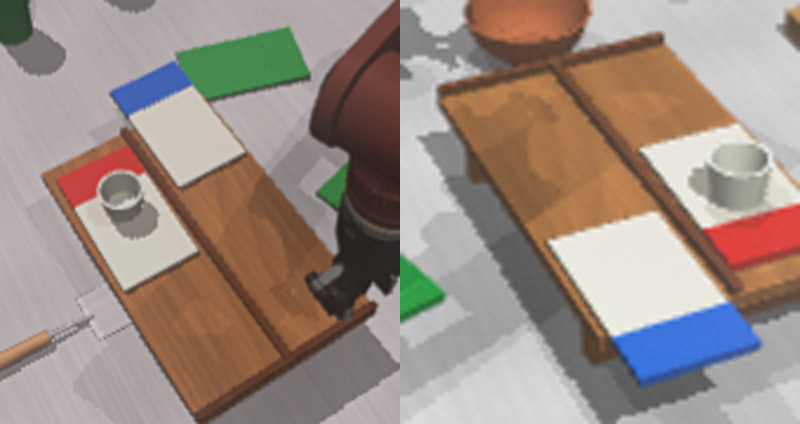

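```bash
python3 -c "
from station import workorder
print(workorder.finish_job())"
```

```text
the job is handed in; nothing more can be done
None
```

I pushed the blue-banded board about 106 mm along its lane with the half-open fingertips, never gripping it, then pulled the arm back clear and handed the job in at about 12 s.

What the last checks showed:
- **Overhang:** the band's inner border is about 15–20 mm past the open end. About 66–72 mm of the board hangs out, so roughly 110 mm of its 180 mm is still on the wood.
- **Alignment:** the board lies at about 2.2°, against about 2.4° for the riser, and looks flat in both views.
- **Other things:** the red board with its ramekin, the bowl and the spatula looked unmoved. The mug, jar and tumbler were outside or barely inside the last pictures, but the arm never went near them.
- **Forces:** pushing readings stayed below 1 N. The highest was about 7 N, when I lightly touched the wood to set the fingertip height.

The scene, side and wrist camera estimates differed by a common 5–10 mm along the riser. All three agree that the whole band is out.

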